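# Load a wax block under a spring hold-down flap

## Task

Load the large wax block that lies in the channel of the specimen clamp: with one fingertip press the clamp's long side rail down so that the spring-closed flap lifts, and while you hold it open push the block with the other fingertip along the channel under the flap, until it meets the end stop. Then let the rail come up again so that the flap closes on top of the block and holds it. Push the block only, never pick it up or tip it, and leave the other blocks, the stopper and the dropper bottle where they are.

Things in the scene. Friction and masses are not known exactly. Their poses are not given: they have to be found in the camera images.
- clamp: Specimen clamp of bare aluminium, fixed to the table. Origin on the table, under the middle of the channel and the near edge of the flap. x = push direction along the channel, y = towards the rail, z up. Base plate x -140 to +62 mm, y -34 to +40 mm. Channel floor at z = 10 mm, 50 mm wide (y -25 to +25) between guides 3 mm thick with tops at z = 18 mm, open at its -x end
- flap (a joint): Turn of the rocker, rad: 0 = shut (flap slopes 34 degrees down into the channel, barring the way of a block), about 0.59 = flap level, resting on a block, above 0.75 it clears the block, 0.97 = open against its stop. Pressing the rail down opens it, a spring shuts it: on the rail 30 mm beside the hinge it takes 2 N to start, 5 N at 0.9
- rail_mid (a point): Middle of the rail's upper face; turns with the rocker: z = 47 mm when shut, 23 mm at joint 0.8. The rail is a flat plate 130 mm long (clamp x -130 to 0 mm) beside the channel, from 6 to 48 mm beyond the hinge; its face lies 11 mm below the hinge axis when the flap is level, slopes up outward when shut, down outward when open
- flap_edge (a point): Middle of the far edge of the flap, with a 5 mm rolled rim. The flap is a plate 3 mm thick and 46 mm long along the channel (clamp x 0 to 46 mm) that reaches 48 mm from the hinge across the channel; when level its underside is at z = 38 mm
- home (a point): Fixed point on the channel floor where the centre of the block's underside lies when the block touches the end stop (clamp x = +16 mm). The stop's face is at clamp x = +50 mm, its top at z = 35 mm
- block: The large cream-coloured wax block to be loaded, 44 x 68 x 28 mm, 60 g nominal; origin at the centre of its underside, its y axis along its 68 mm length. It lies in the channel with its length along the channel, before the flap
- block_medium: Bystander: wax block 39 x 52 x 24 mm on the table beside the clamp, origin at the centre of its underside
- block_small: Bystander: wax block 36 x 46 x 22 mm on the table beside the clamp, origin at the centre of its underside
- stopper: Bystander: rubber stopper, 32 mm wide and 27 mm high, on the table on the rail's side, origin at the centre of its underside
- dropper: Bystander: small brown dropper bottle, 30 mm wide and 76 mm high, standing beyond the rail, origin at the centre of its underside
- hinge_mid (a point): Fixed point on the rocker's hinge axis, which runs along clamp x at y = +34, z = 40 mm (clamp frame), between lugs at x = -136 and +54 mm with tops at z = 47 mm. The rocker is one steel part that turns on it: an 8 mm tube with the flap on the channel's side and the rail on the other
There are look-alikes about, which are no part of the job. Leave any turquoise look-alike of the block alone.

How it is judged:
By the outcome, as a careful person would: the job done as asked, in the order asked, and still so for the second after the job is handed in, with the robot touching nothing.
It also fails if it takes over 45 s, if anything falls off the work surface, if the arm or the gripper's body presses on something with over 40 N, if the wrist force passes 120 N, or if a joint passes its speed limit or range.

## Robot

A 6-joint arm with a two-finger parallel gripper is mounted at the origin on a cart in front of the work surface, level with it; the furniture and walls round the work are solid. World frame = base frame: x ahead of the robot, y to its left, z up, the work surface at z = 0. Lengths are in mm, angles in degrees, forces in N, time in s.
With the tool pointing down it reaches from about 300 to 850 mm from the base axis. Payload 4.2 kg.
Tool frame: the origin (TCP) lies midway between the tips of the shut fingers; the grasp point (between the pads) lies 19 mm behind it; z points along the fingers, y is the line along which they close (so a half turn about z gives the same grasp; the last joint's range is limited). The gripper opens to 91 mm and grips with 3 to 60 N. Pads are 32 mm wide; open, the fingers measure 118 mm over their backs; the gripper's body (76 mm by 178 mm) begins 60 mm behind the grasp point.
Start: joints at [71.448, 18.312, 89.639, -0, 72.044, -1.146], TCP at [172.013, 548.685, 213.976] pointing down, gripper open.
Joint ranges: [-177.97, 177.97], [-48.28, 115.42], [12.27, 149.76], [-77.06, 257.06], [2.81, 150.46], [-146.56, 146.56]. Speed limits (degrees/s): [147.25, 147.25, 180, 180, 180, 180].

## Interface

Orientations are given as [roll, pitch, yaw] about the fixed x, y, z axes, in that order (R = Rz(yaw) Ry(pitch) Rx(roll)).
In Python, from workcell import env gives the robot as it stands.
- The arm moves only by the shell command python3 -m jog 'ROWS' [FORCE]. ROWS is a JSON object of lists of equal length, an entry for each row: "jaw": the finger opening in mm, from 0 to 91.2; "slide": the shift along the tool's x, y, z in units of 30 mm (1.0 is 30 mm), a list of three; "spin": the turn about the tool's z in units of 8 degrees (1.0 is 8 degrees). In form: {"jaw": [jaw, ...], "slide": [[dx, dy, dz], ...], "spin": [spin, ...]}. A call has 1 to 10 rows; each row shifts and turns the commanded pose from where the row before left it, along the tool's axes as they then stand; what a row does not reach is not made up. A row lasts 1/10 s, in which the tool goes at most 50 mm and 8.59 degrees, less where a joint would pass 70% of its speed; a pose out of reach is approached as far as the arm can. A call is refused whole if a number of a shift passes 1 or a number of a turn 1, either way. A call with a gripper value outside its range is refused whole. The fingers move at their own pace and stop on an object; FORCE is the grip in N (left out, the last holds). Time passes only in rows, so rows that do not move let the fingers close. It gives the time, the measured TCP pose, the force, the opening and the grip force at its end, in the units of the state.
- env.state(): the state, without advancing time (a new reading comes with each control period).
- env.grab_frame(name): name is "scene" or "top"; returns the picture (384x512x3 uint8, red, green, blue); there is no depth.
- env.camera_model(name): a dict with "fx", "fy", "cx", "cy" (pixels), "camera_from_world" (4x4, takes a point from world to camera coordinates). Camera axes: x right, y up, looking along -z (the intrinsics and any distortion apply to the point x, -y, -z); pixel columns grow to the right and rows downward; lengths in mm; the calibration is good to about 2 mm. A picture is of the moment at which its call begins. camera_model takes no time and is no camera call.
- env.job_done(): hands the job in; it is judged then, once.
The state is a dict: "time_s": time; "qpos": joint angles; "qvel": joint speeds; "effort": joint torques, N m; "ee_pos": TCP position; "ee_rot": TCP orientation; "force": force on the tool from outside, world axes, zero at the start; "torque": the same for the moment, N m; "gripper_width": finger opening in mm; "gripper_force": force on a finger pad.
Only numpy, scipy, OpenCV 4.12 (cv2) and the standard library are available. Lean on these libraries where they do the work, as an engineer would, in place of code of your own. Each camera call takes 0.05 s, during which the arm holds its last target. There are 200 camera calls.

## Working session

There is one attempt and no reset: what is moved stays moved. The work goes in short steps, Python scripts to look and compute and a shell command to move; the robot and the scene stay as the last step left them, time stands still between calls to the robot, and variables do not carry over. Pictures are saved under pics/ and viewed, at most 10 in all, crops included, and the job is handed in when it is done.

```bash
mkdir -p pics; python3 - <<'E'
from workcell import env
import cv2
for n in("scene","top"):
    f=env.grab_frame(n); cv2.imwrite(f"pics/{n}0.png",cv2.resize(f[:,:,::-1],(800,600),interpolation=cv2.INTER_CUBIC)); cv2.imwrite(f"pics/raw_{n}0.png",f[:,:,::-1])
    print(env.camera_model(n))
print(env.state())
E
```

```text
{'fx': 412.92450779684003, 'fy': 412.92450779684003, 'cx': 248.7656112239424, 'cy': 191.43089790047216, 'camera_from_world': array([[ 5.80143180e-01, -8.14324453e-01,  1.75947516e-02,
        -1.53057970e+02],
       [ 6.30045293e-01,  4.62339455e-01,  6.23927205e-01,
        -5.10334054e+02],
       [-5.16213928e-01, -3.50881623e-01,  7.81284370e-01,
        -5.24890625e+02],
       [ 0.00000000e+00,  0.00000000e+00,  0.00000000e+00,
         1.00000000e+00]])}
{'fx': 433.1178348661928, 'fy': 433.1178348661928, 'cx': 253.62591177452018, 'cy': 193.6732214565029, 'camera_from_world': array([[-4.77943474e-03, -9.99856173e-01, -1.62723792e-02,
         2.29008529e+02],
       [ 9.99172106e-01, -5.43233935e-03,  4.03186379e-02,
        -5.89661457e+02],
       [-4.04012361e-02, -1.60662071e-02,  9.99054361e-01,
        -9.01053513e+02],
       [ 0.00000000e+00,  0.00000000e+00,  0.00000000e+00,
         1.00000000e+00]])}
{'time_s': 0.1, 'qpos': array([ 7.14468968e+01,  1.83481407e+01,  8.96993616e+01,  5.81187142e-04,
        7.20425583e+01, -1.14651516e+00]), 'qvel': array([-0.00030091, -0.14726039, -0.19341586, -0.01942252, -0.04583598,
        0.0015212 ]), 'effort': array([-1.47997125e-03, -4.13338709e+01, -2.32506055e+01,  7.27252266e-02,
        4.22203413e-02, -5.28374767e-05]), 'ee_pos': array([171.87242099, 548.24757716, 213.20308086]), 'ee_rot': array([-1.79909969e+02, -2.35451445e-03,  1.62593230e+02]), 'force': array([0.42407941, 0.80714807, 0.28312299]), 'torque': array([-0.02877671,  0.00318928, -0.03146925]), 'gripper_force': 0.0, 'gripper_width': 91.1606713599219}
```

View pics/top0.png

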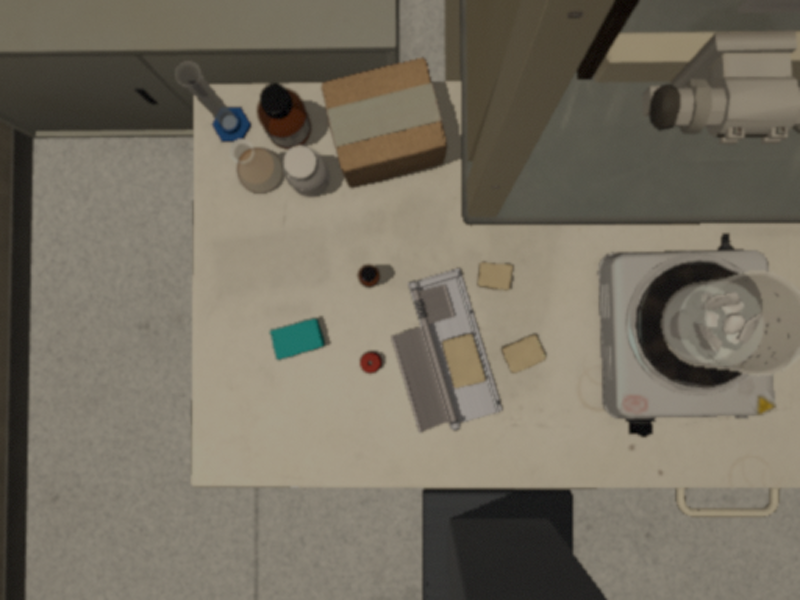

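View pics/scene0.png

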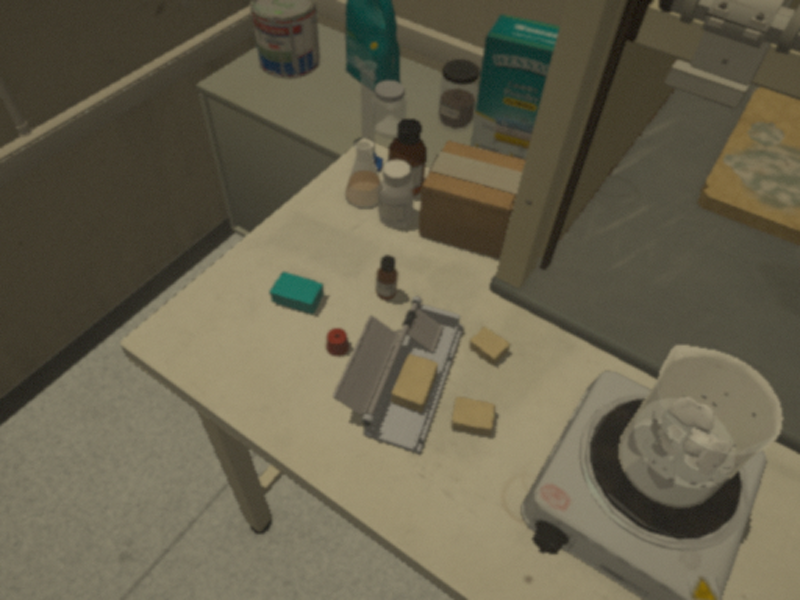

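The top view shows the clamp at about (455,350), with its channel running up the image and tilted a little to the left, and the rail on its left. There are four candidates for the block:
- cream in the channel (464,360)
- cream on the table (524,353)
- cream, smaller, on the table (496,276)
- turquoise (298,339)

The one in the channel fits the description: it is the only cream block in front of the flap, and it is the largest. I'll confirm it in a crop.

```bash
python3 - <<'E'
import cv2
f=cv2.imread("pics/raw_top0.png")[165:285,215:360]; cv2.imwrite("pics/c_top.png",cv2.resize(f,None,fx=5,fy=5,interpolation=cv2.INTER_CUBIC))
f=cv2.imread("pics/raw_scene0.png")[180:292,200:330]; cv2.imwrite("pics/c_scene.png",cv2.resize(f,None,fx=5,fy=5,interpolation=cv2.INTER_CUBIC))
E
```

```text
(no output)
```

View pics/c_top.png

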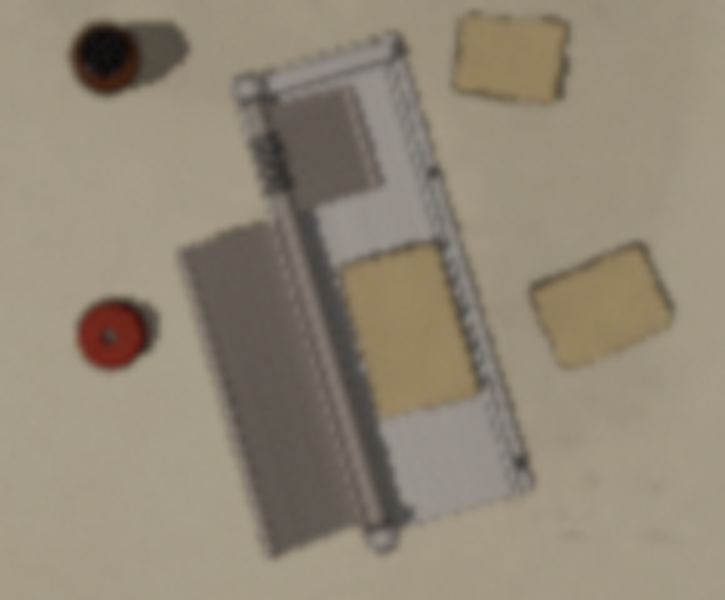

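View pics/c_scene.png

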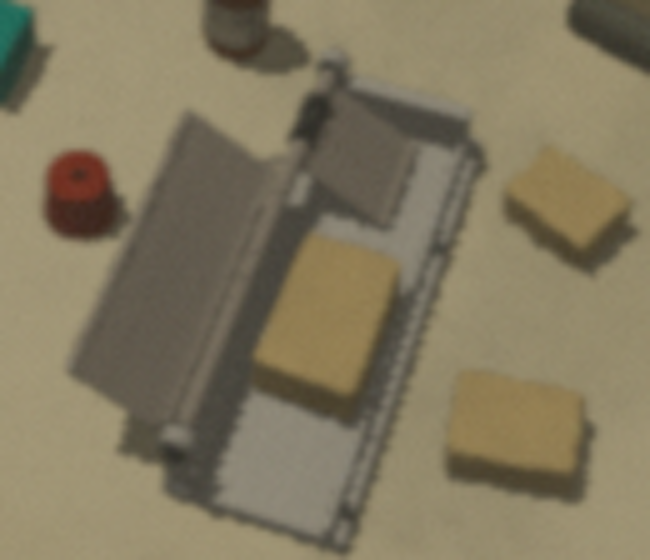

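The crops confirm it. The cream block lies lengthwise in the channel before the shut flap, with its top-face corners in the top crop at (340,265), (438,243), (483,392) and (380,415). The two table blocks are smaller.

```bash
cat > h.py <<'E'
from workcell import env
import numpy as np
M={n:env.camera_model(n) for n in("scene","top")}
def proj(n,P):
    m=M[n];C=m["camera_from_world"];p=np.atleast_2d(P)@C[:3,:3].T+C[:3,3]
    return np.c_[m["cx"]+m["fx"]*p[:,0]/-p[:,2], m["cy"]+m["fy"]*p[:,1]/p[:,2]]
def ray(n,uv,z):
    m=M[n];C=m["camera_from_world"];d=C[:3,:3].T@[(uv[0]-m["cx"])/m["fx"],-(uv[1]-m["cy"])/m["fy"],-1]
    o=-C[:3,:3].T@C[:3,3];return o+d*(z-o[2])/d[2]
def w(p,P):
    c,s=np.cos(p[2]),np.sin(p[2]);P=np.atleast_2d(P)
    return np.c_[p[0]+c*P[:,0]-s*P[:,1],p[1]+s*P[:,0]+c*P[:,1],P[:,2]]
def inv(p,W):
    c,s=np.cos(p[2]),np.sin(p[2]);d=np.asarray(W)[:2]-p[:2];return np.array([c*d[0]+s*d[1],-s*d[0]+c*d[1]])
E
python3 - <<'E'
from h import *
from scipy.optimize import least_squares
P=np.array([[-136,34,47],[54,34,47],[-140,-34,5],[-130,80,57.6],[0,80,57.6]])
T=np.array([[382,535],[250,88],[530,487],[270,557],[180,250]])/5+[215,165]
S=np.array([[177,437],[332,62],[340,548],[70,372],[190,112]])/5+[200,180]
r=least_squares(lambda p:np.r_[(proj("top",w(p,P))-T).ravel(),(proj("scene",w(p,P))-S).ravel()],[550,200,.22],x_scale=[1,1,.01],loss="soft_l1")
p=r.x;np.save("p.npy",p);print(p,np.degrees(p[2]));print(r.fun.reshape(-1,2).round(1))
for c in [(340,265),(438,243),(483,392),(380,415)]: print("block",inv(p,ray("top",np.array(c)/5+[215,165],38)).round(1))
for c in [(320,235),(400,258),(350,397),(255,358)]: print("blockS",inv(p,ray("scene",np.array(c)/5+[200,180],38)).round(1))
print("stopper",inv(p,ray("top",np.array((112,335))/5+[215,165],27)),"dropper",inv(p,ray("top",np.array((105,50))/5+[215,165],76)))
t=w(p,[-120,32,110])[0];print("tcp target",t)
E
```

```text
[5.70333365e+02 1.54920386e+02 2.80903155e-01] 16.094565256625074
[[ 0.1  0.3]
 [-0.2 -0.4]
 [ 0.5 -0.1]
 [-0.2  0.3]
 [-0.5 -1. ]
 [ 0.   0.2]
 [ 0.4 -0.4]
 [ 0.6  1.4]
 [-0.7  0.1]
 [-0.4 -0.3]]
block [-26.5  18.8]
block [-29.2 -22.2]
block [-92.6 -22.4]
block [-89.8  20.6]
blockS [-26.7  13.6]
blockS [-26.2 -19.9]
blockS [-92.9 -20. ]
blockS [-89.2  19.6]
stopper [-28.05235503 117.29384711] dropper [81.89672362 85.31688057]
tcp target [446.1655584  152.39933827 110.        ]
```

```bash
python3 -m jog '{"jaw":[52,52,52,52,52,52],"slide":[[0,0,0],[0,0,0],[0,0,0],[0,0,0],[0,0,0],[0,0,0]],"spin":[-0.84,-0.84,-0.84,-0.84,-0.83,0]}' 20
python3 -m jog '{"jaw":[52,52,52,52,52,52,52,52,52,52],"slide":[[-0.3,-0.9,0],[-0.3,-0.9,0],[-0.3,-0.9,0],[-0.3,-0.9,0],[-0.3,-0.9,0],[-0.3,-0.9,0],[-0.3,-0.9,0],[-0.3,-0.9,0],[-0.3,-0.9,0],[0,0,0]],"spin":[0,0,0,0,0,0,0,0,0,0]}'
cat > rel.py <<'E'
from h import *
import sys
p=np.load("p.npy");s=env.state();x=inv(p,s["ee_pos"]);R=s["ee_rot"]
print("t",round(s["time_s"],2),"clamp",x.round(1),"z",s["ee_pos"][2].round(1),"rot",R.round(1),"F",s["force"].round(1),"w",round(s["gripper_width"],1))
if len(sys.argv)>1:
    t=np.array(eval(sys.argv[1]));W=w(p,[t[0],t[1],t[2]])[0]-s["ee_pos"];y=np.radians(R[2])
    print("units",np.round([(W@[np.cos(y),np.sin(y),0])/30,(W@[np.sin(y),-np.cos(y),0])/30,-W[2]/30],2),"spin",((R[2]-np.degrees(p[2])-180+180)%360-180)/8)
E
python3 rel.py "[-118,32,110]"
```

```text
time_s: 0.7
ee_pos: [171.9, 548.4, 213.5]
ee_rot: [-180.0, -0.0, -163.9]
force: [0.2, -1.0, -0.3]
gripper_width: 52.3
gripper_force: 0.0
time_s: 1.7
ee_pos: [318.3, 335.5, 213.9]
ee_rot: [-179.9, -0.0, -164.2]
force: [0.1, -0.4, -0.2]
gripper_width: 51.7
gripper_force: 0.0
t 1.7 clamp [-192.1  243.3] z 213.9 rot [-179.9   -0.  -164.2] F [ 0.1 -0.4 -0.2] w 51.7
units [-2.51 -7.03  3.46] spin -0.039442593901348744
```

```bash
python3 -m jog '{"jaw":[52,52,52,52,52,52,52,52,52,52],"slide":[[-0.31,-0.88,0.2],[-0.31,-0.88,0.2],[-0.31,-0.88,0.4],[-0.31,-0.88,0.4],[-0.31,-0.88,0.5],[-0.31,-0.88,0.5],[-0.31,-0.88,0.5],[-0.34,-0.87,0.5],[0,0,0.25],[0,0,0]],"spin":[0,0,0,0,0,0,0,0,0,0]}'
python3 rel.py "[-118,32,60]"
python3 - <<'E'
from h import *
import cv2
a=env.grab_frame("top")[:,:,::-1][150:300,180:370]; b=env.grab_frame("scene")[:,:,::-1][150:300,160:350]
cv2.imwrite("pics/pre.png",cv2.resize(np.hstack([a,b]),(800,int(150*800/380)),interpolation=cv2.INTER_CUBIC))
E
```

```text
time_s: 2.7
ee_pos: [447.2, 156.2, 109.3]
ee_rot: [180.0, -0.2, -164.0]
force: [-0.4, 0.1, -0.3]
gripper_width: 52.4
gripper_force: 0.0
t 2.7 clamp [-117.9   35.3] z 109.3 rot [ 180.    -0.2 -164. ] F [-0.4  0.1 -0.3] w 52.4
units [ 0.   -0.11  1.64] spin -0.01484283676394682
```

View pics/pre.png

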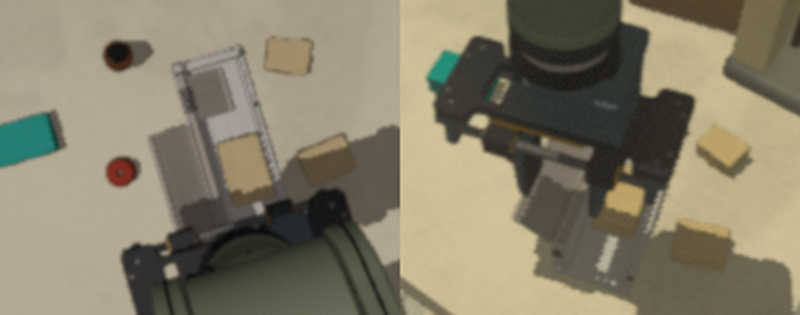

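The picture shows the fingers straddling the hinge at the near end, with the channel finger behind the block. I'll go down now.

```bash
python3 -m jog '{"jaw":[52,52,52,52,52],"slide":[[0,-0.06,0.5],[0,-0.05,0.5],[0,0,0.5],[0,0,0.15],[0,0,0]],"spin":[0,0,0,0,0]}'
python3 rel.py "[-118,32,22]"
python3 -m jog '{"jaw":[52,52,52,52,52],"slide":[[0,0,0.2],[0,0,0.2],[0,0,0.2],[0,0,0.2],[0,0,0]],"spin":[0,0,0,0,0]}'
python3 rel.py "[-118,32,21]"
```

```text
time_s: 3.3
ee_pos: [448.7, 153.6, 61.1]
ee_rot: [180.0, -0.0, -163.8]
force: [0.1, -0.3, 0.3]
gripper_width: 52.0
gripper_force: 0.0
t 3.3 clamp [-117.2   32.4] z 61.1 rot [ 180.    -0.  -163.8] F [ 0.1 -0.3  0.3] w 52.0
units [ 0.03 -0.01  1.3 ] spin 0.008912246710181648
time_s: 3.8
ee_pos: [449.4, 152.9, 36.5]
ee_rot: [180.0, 0.0, -163.9]
force: [0.5, 0.1, 1.6]
gripper_width: 51.8
gripper_force: 1.2
t 3.8 clamp [-116.8   31.6] z 36.5 rot [ 180.     0.  -163.9] F [0.5 0.1 1.6] w 51.8
units [0.04 0.01 0.52] spin -0.0002710703620323329
```

```bash
python3 -m jog '{"jaw":[52,52,52,52,52],"slide":[[0,0,0.15],[0,0,0.15],[0,0,0.12],[0,0,0.1],[0,0,0]],"spin":[0,0,0,0,0]}'
python3 rel.py "[-118,32,20]"
python3 - <<'E'
from h import *
import cv2
a=env.grab_frame("top")[:,:,::-1][150:300,180:370]; b=env.grab_frame("scene")[:,:,::-1][150:300,160:350]
cv2.imwrite("pics/open.png",cv2.resize(np.hstack([a,b]),(800,int(150*800/380)),interpolation=cv2.INTER_CUBIC))
E
```

```text
time_s: 4.3
ee_pos: [450.1, 152.4, 21.9]
ee_rot: [-179.9, 0.1, -163.9]
force: [0.4, -2.9, 8.7]
gripper_width: 51.7
gripper_force: 3.7
t 4.3 clamp [-116.2   30.9] z 21.9 rot [-1.799e+02  1.000e-01 -1.639e+02] F [ 0.4 -2.9  8.7] w 51.7
units [0.06 0.04 0.06] spin 0.005523016779342527
```

View pics/open.png

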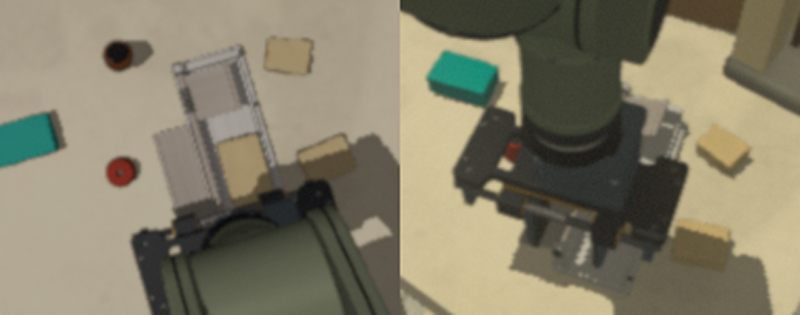

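The flap now stands wide and clear, with the rim far over the channel. The block hasn't moved. I'll push slowly.

```bash
python3 -m jog '{"jaw":[52,52,52,52,52,52,52,52,52,52],"slide":[[-0.2,0.02,0],[-0.2,0.02,0],[-0.2,0,0],[-0.2,0,0],[-0.2,0,0],[-0.2,0,0],[-0.2,0,0],[-0.2,0,0],[-0.2,0,0],[0,0,0]],"spin":[0,0,0,0,0,0,0,0,0,0]}'
python3 rel.py "[-36,32,21.5]"
```

```text
time_s: 5.4
ee_pos: [499.7, 169.0, 21.0]
ee_rot: [180.0, -0.1, -163.9]
force: [-2.6, 0.5, 4.6]
gripper_width: 52.2
gripper_force: 2.4
t 5.4 clamp [-64.   33.1] z 21.0 rot [ 1.800e+02 -1.000e-01 -1.639e+02] F [-2.6  0.5  4.6] w 52.2
units [-0.93 -0.04 -0.02] spin 0.0010144065177755124
```

```bash
python3 -m jog '{"jaw":[52,52,52,52,52],"slide":[[-0.2,-0.02,0],[-0.2,-0.02,0],[-0.2,0,0],[-0.15,0,0],[0,0,0]],"spin":[0,0,0,0,0]}'
python3 rel.py "[-34,32,21.5]"
python3 - <<'E'
from h import *
import cv2
a=env.grab_frame("top")[:,:,::-1][150:300,180:370]; b=env.grab_frame("scene")[:,:,::-1][150:300,160:350]
cv2.imwrite("pics/push.png",cv2.resize(np.hstack([a,b]),(800,int(150*800/380)),interpolation=cv2.INTER_CUBIC))
E
```

```text
time_s: 5.9
ee_pos: [523.7, 174.5, 21.5]
ee_rot: [180.0, 0.1, -163.9]
force: [-2.3, 1.8, 5.5]
gripper_width: 52.1
gripper_force: 2.6
t 5.9 clamp [-39.4  31.7] z 21.5 rot [ 1.800e+02  1.000e-01 -1.639e+02] F [-2.3  1.8  5.5] w 52.1
units [-0.18  0.01 -0.  ] spin 0.0011943911536533847
```

View pics/push.png

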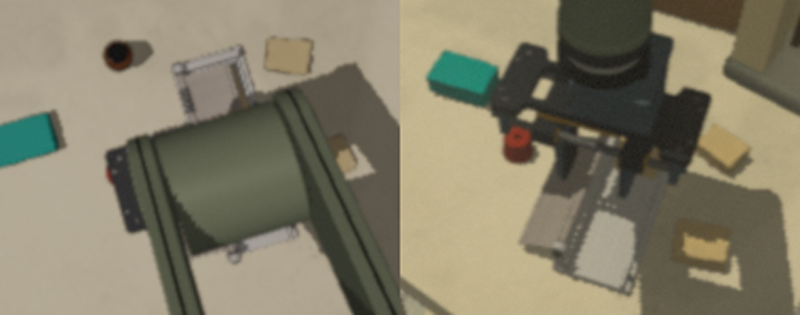

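The block is entering under the open flap: its corner shows beside the flap at (242,100). No stop force yet, so I'll creep forward until it meets the stop.

```bash
python3 -m jog '{"jaw":[52,52,52],"slide":[[-0.08,0,0],[-0.08,0,0],[0,0,0]],"spin":[0,0,0]}'; python3 rel.py
python3 -m jog '{"jaw":[52,52,52],"slide":[[-0.05,0,0],[-0.05,0,0],[0,0,0]],"spin":[0,0,0]}'; python3 rel.py
```

```text
time_s: 6.3
ee_pos: [526.7, 175.2, 21.3]
ee_rot: [-180.0, -0.1, -163.9]
force: [-2.5, 0.8, 5.2]
gripper_width: 51.9
gripper_force: 2.7
t 6.3 clamp [-36.3  31.6] z 21.3 rot [-1.800e+02 -1.000e-01 -1.639e+02] F [-2.5  0.8  5.2] w 51.9
time_s: 6.6
ee_pos: [529.0, 175.9, 21.2]
ee_rot: [-180.0, -0.1, -163.9]
force: [-5.6, 1.0, 6.1]
gripper_width: 52.2
gripper_force: 3.5
t 6.6 clamp [-33.9  31.6] z 21.2 rot [-1.800e+02 -1.000e-01 -1.639e+02] F [-5.6  1.   6.1] w 52.2
```

```bash
python3 -m jog '{"jaw":[52,52,52],"slide":[[-0.05,0,0],[-0.04,0,0],[0,0,0]],"spin":[0,0,0]}'; python3 rel.py
```

```text
time_s: 6.9
ee_pos: [529.1, 175.8, 21.0]
ee_rot: [-180.0, -0.4, -163.9]
force: [-9.7, -1.7, 10.0]
gripper_width: 52.5
gripper_force: 5.7
t 6.9 clamp [-33.8  31.5] z 21.0 rot [-180.    -0.4 -163.9] F [-9.7 -1.7 10. ] w 52.5
```

The block is at the stop: force went up and motion ceased at x = -33.8, where -34 was expected. I'll back off slightly, then let the rail up gently.

```bash
python3 -m jog '{"jaw":[52,52,52,52,52,52,52,52,52,52],"slide":[[0.15,0,0],[0,0,0],[0,0,-0.1],[0,0,-0.1],[0,0,-0.1],[0,0,-0.1],[0,0,-0.1],[0,0,-0.2],[0,0,-0.4],[0,0,0]],"spin":[0,0,0,0,0,0,0,0,0,0]}'; python3 rel.py
python3 -m jog '{"jaw":[52,52,52,52,52,52,52,52,52,52],"slide":[[0,0,-0.5],[0,0,-0.9],[0,0,-1],[0,0,-1],[0.9,0,-0.8],[1,0,-0.5],[1,0,0],[1,0,0],[1,0,0],[0,0,0]],"spin":[0,0,0,0,0,0,0,0,0,0]}'; python3 rel.py
python3 - <<'E'
from h import *
import cv2
a=env.grab_frame("top")[:,:,::-1][150:300,180:370]; b=env.grab_frame("scene")[:,:,::-1][150:300,160:350]
cv2.imwrite("pics/end.png",cv2.resize(np.hstack([a,b]),(800,int(150*800/380)),interpolation=cv2.INTER_CUBIC))
E
```

```text
time_s: 7.9
ee_pos: [529.7, 176.1, 56.3]
ee_rot: [180.0, 0.2, -163.9]
force: [0.5, 0.4, 0.4]
gripper_width: 51.9
gripper_force: 0.0
t 7.9 clamp [-33.2  31.6] z 56.3 rot [ 180.     0.2 -163.9] F [0.5 0.4 0.4] w 51.9
time_s: 8.9
ee_pos: [383.5, 133.8, 195.4]
ee_rot: [-180.0, -0.1, -163.9]
force: [-0.2, 0.4, -0.2]
gripper_width: 52.0
gripper_force: 0.0
t 8.9 clamp [-185.4   31.5] z 195.4 rot [-1.800e+02 -1.000e-01 -1.639e+02] F [-0.2  0.4 -0.2] w 52.0
```

View pics/end.png

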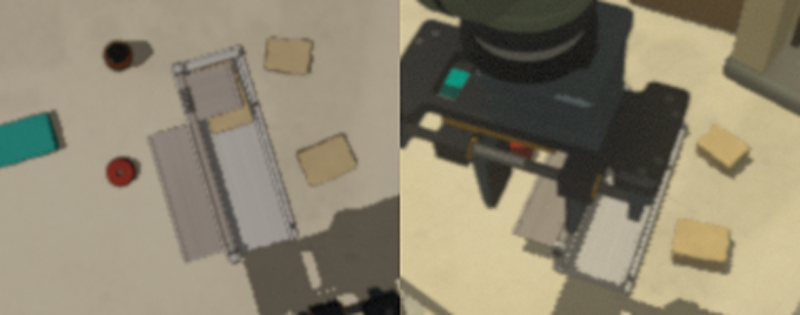

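The flap is closed over the block against the stop and the bystanders haven't moved. I'll check the block's back edge numerically at (213,132) and (252,122).

```bash
python3 - <<'E'
from h import *
p=np.load("p.npy")
for c in [(213,132),(252,122)]: print(inv(p,ray("top",np.array(c)/2.105+[180,150],38)).round(1))
E
```

```text
[-15.1  19.3]
[-16.5 -19.9]
```

The back face reads about -16 and should be -18, which is within reading error, so the block is at the stop and square in the channel.

```bash
python3 -c "
from workcell import env
print(env.job_done())"
```

```text
the job is handed in; nothing more can be done
None
```

The large wax block is against the end stop with the flap closed on top of it; the last picture shows the other blocks, stopper and dropper bottle where they were. I handed the job in at about 9 s, with the arm clear; no verdict was returned.

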